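# Put the press dies back on their own pads

## Robot

A 6-joint arm with a two-finger parallel gripper is mounted at the origin on the work surface. World frame = base frame: x ahead of the robot, y to its left, z up, the work surface at z = 0. Lengths are in mm, angles in rad, forces in N, time in s.
With the tool pointing down it reaches from about 375 to 825 mm from the base axis. Payload 5.5 kg.
Tool frame: the origin (TCP) lies at the very end of the fingers, on their centre line; the grasp point (between the pads) lies 19 mm behind it; z points along the fingers, y is the line along which they close (so a half turn about z gives the same grasp; the last joint's range is limited). The gripper opens to 85 mm and grips with 20 to 120 N. Pads are 22 mm wide; open, the fingers measure 114 mm over their backs; the gripper's body (76 mm by 85 mm) begins 54 mm behind the grasp point. The pads swing forward as they close: fully open they stand 13 mm farther back than shut.
Start: joints at [-1.264, 0.314, -0.047, 1.21, 0, 1.571], TCP at [181.202, -571.979, 231.299] pointing down, gripper open.
Joint ranges: [-2.67, 2.67], [-0.69, 1.73], [-1.03, 1.25], [-2.08, 2.16], [-1.42, 1.45], [-3.14, 3.14]. Speed limits (rad/s): [2.39, 2.39, 3.01, 3.14, 3.14, 3.14].

## Interface

Orientations are given as a rotation vector (axis times angle).
In Python, from cell import ctrl gives the robot as it stands.
- The arm moves only by the shell command python3 -m handwheel 'ROWS' [OPENING]. ROWS is text: rows parted by semicolons, each of 6 numbers parted by spaces: the shift along the tool's x, y, z in units of 50 mm (1.0 is 50 mm), then the turn, a rotation vector about the tool's x, y, z in degrees. A call has 1 to 10 rows; each row shifts and turns the commanded pose from where the row before left it, along the tool's axes as they then stand; what a row does not reach is not made up. A row lasts 1/10 s, in which the tool goes at most 50 mm and 8.59 degrees, less where a joint would pass 70% of its speed; a pose out of reach is approached as far as the arm can. A call is refused whole if a number of a shift passes 1 or a number of a turn 8.59, either way. A call with a gripper value outside its range is refused whole. OPENING is the opening, from 0 (shut) to 1 (fully open), set as the call begins (- or left out, the last holds). The fingers move at their own pace and stop on an object; the grip force is fixed at half the most. Time passes only in rows, so rows that do not move let the fingers close. It gives the time, the measured TCP pose, the force, the opening and the grip force at its end, in the units of the state.
- ctrl.read_state(): the state, without advancing time (a new reading comes with each control period).
- ctrl.snapshot(name): name is "scene" or "top"; returns the picture (480x640x3 uint8, red, green, blue); there is no depth.
- ctrl.get_calibration(name): a dict with "camera_matrix" (3x3 intrinsics, pixels), "R" (3x3) and "t" (3): a world point X has camera coordinates R X + t. Camera axes: x right, y down, z forward; pixel columns grow to the right and rows downward; lengths in mm; the calibration is good to about 2 mm. A picture is of the moment at which its call begins. get_calibration takes no time and is no camera call.
- ctrl.sign_off(): hands the job in; it is judged then, once.
Trained networks look in the newest picture that a camera, given by its name, has taken for a name from the list of things; names that differ only in an ending like _2 or _b are one class to them, and where a whole thing is asked for, a point or a joint stands for the part that bears it (a point fixed in the world has none). Each returns a list of dicts, best first, with "score" (0 to 1); they miss things now and then, are a little off and sometimes report something else, mostly with a low value. They report only what shows in the picture. A call takes as long as a camera call.
- ctrl.boxes_of(camera, name): "centre" ([column, row] in pixels, amid what is visible of it).
- ctrl.cut_out(camera, name): "pixels" (480x640 bool, what is visible of it) and "centre" ([column, row] in pixels, amid what is visible of it).
- ctrl.spot_point(camera, name): "centre" ([column, row] in pixels: a listed point, or the origin of a listed thing).
The state is a dict: "t": time; "qpos": joint angles; "dq": joint speeds; "joint_torque": joint torques, N m; "eef_pos": TCP position; "eef_rot": TCP orientation; "wrist_force": force on the tool from outside, world axes, zero at the start; "ft_torque": the same for the moment, N m; "grip_width": finger opening in mm; "finger_force": force on a finger pad.
Only numpy, scipy, OpenCV 4.12 (cv2) and the standard library are available. Lean on these libraries where they do the work, as an engineer would, in place of code of your own. Each camera call takes 0.05 s, during which the arm holds its last target. There are 200 camera calls.

## Task

Put the four press dies back on the pads of their own colours, each standing upright within its pad's black circle. The blue, yellow and green dies are on each other's pads, so use a free spot to change them round; the red die has to be slid along the press bed's slot to its open end before it will lift out. Leave the amber dye bottle where it stands.

Things in the scene. Friction and masses are not known exactly. Their poses are not given: they have to be found in the camera images.
- red_die: Loose upright press die, 64 mm tall, 0.12 kg. Upward from its underside: steel foot 30 mm diameter to 6 mm, neck 12 mm diameter to 16 mm, red collar 30 mm diameter to 56 mm (grip it, e.g. at 42 mm), steel tip 16 mm diameter. Origin: centre of the foot's underside; z up; round, yaw is meaningless. At the start its foot is captive in the bed's slot.
- blue_die: Loose upright press die, 64 mm tall, 0.12 kg. Upward from its underside: steel foot 30 mm diameter to 6 mm, neck 12 mm diameter to 16 mm, blue collar 30 mm diameter to 56 mm (grip it, e.g. at 42 mm), steel tip 16 mm diameter. Origin: centre of the foot's underside; z up; round, yaw is meaningless. At the start it stands on another die's pad.
- yellow_die: Loose upright press die, 64 mm tall, 0.12 kg. Upward from its underside: steel foot 30 mm diameter to 6 mm, neck 12 mm diameter to 16 mm, yellow collar 30 mm diameter to 56 mm (grip it, e.g. at 42 mm), steel tip 16 mm diameter. Origin: centre of the foot's underside; z up; round, yaw is meaningless. At the start it stands on another die's pad.
- green_die: Loose upright press die, 64 mm tall, 0.12 kg. Upward from its underside: steel foot 30 mm diameter to 6 mm, neck 12 mm diameter to 16 mm, green collar 30 mm diameter to 56 mm (grip it, e.g. at 42 mm), steel tip 16 mm diameter. Origin: centre of the foot's underside; z up; round, yaw is meaningless. At the start it stands on another die's pad.
- red_pad: Fixed flat red plastic disc on the bench, 76 mm diameter, 6 mm thick, with a thin black circle of 56 mm inner diameter on it: the place of the red die. Origin: centre of its underside, on the bench; its flat top is 6 mm above. Empty at the start.
- blue_pad: Fixed flat blue plastic disc on the bench, 76 mm diameter, 6 mm thick, with a thin black circle of 56 mm inner diameter on it: the place of the blue die. Origin: centre of its underside, on the bench; its flat top is 6 mm above.
- yellow_pad: Fixed flat yellow plastic disc on the bench, 76 mm diameter, 6 mm thick, with a thin black circle of 56 mm inner diameter on it: the place of the yellow die. Origin: centre of its underside, on the bench; its flat top is 6 mm above.
- green_pad: Fixed flat green plastic disc on the bench, 76 mm diameter, 6 mm thick, with a thin black circle of 56 mm inner diameter on it: the place of the green die. Origin: centre of its underside, on the bench; its flat top is 6 mm above.
- press_bed: Fixed metal bed 90 mm wide. Origin on the bench. A T-slot runs along its x at y=0, from the closed end at x=+63 mm to the open end at x=-50; then a bare ledge to x=-105. Slot floor and ledge 6 mm above the bench; undercut 34 wide, 9 high; lips to 20 mm, gap 16 mm. A die in it only slides; slid to -x (robot side), it lifts out once its centre is past x=-66, e.g. at -80.
- dye_bottle: Loose amber bottle with white cap, 44 mm diameter, 100 mm tall, upright; a bystander. Origin: centre of its underside, z up.

How it is judged (in metres and radians):
At the end, for the whole second after the job is handed in: Each of the red, blue, yellow and green dies stands released and at rest on the pad of its own colour, its foot on the pad's top, its axis within 14 mm of the pad's centre (foot within the black circle) and within 0.12 rad of upright (horizontal distance between red_die and red_pad below 0.014 m and z of red_die in the frame of red_pad between 0.003 and 0.009 m and angle between each of red_die, blue_die, yellow_die, green_die's own z axis and vertical below 0.12 rad and linear speed of each of red_die, blue_die, yellow_die, green_die below 0.02 m/s and horizontal distance between blue_die and blue_pad below 0.014 m and z of blue_die in the frame of blue_pad between 0.003 and 0.009 m and horizontal distance between yellow_die and yellow_pad below 0.014 m and z of yellow_die in the frame of yellow_pad between 0.003 and 0.009 m and horizontal distance between green_die and green_pad below 0.014 m and z of green_die in the frame of green_pad between 0.003 and 0.009 m); the robot touches nothing.
It fails at once if the amber dye bottle is shifted by more than 20 mm or tipped over (distance of dye_bottle from where it was at the start of the episode above 0.02 m or angle between dye_bottle's own z axis and vertical above 0.35 rad).
It also fails if it takes over 106 s, if anything falls off the work surface, if the arm or the gripper's body presses on something with over 40 N, if the wrist force passes 120 N, or if a joint passes its speed limit or range.

## Working session

There is one attempt and no reset: what is moved stays moved. The work goes in short steps, Python scripts to look and compute and a shell command to move; the robot and the scene stay as the last step left them, time stands still between calls to the robot, and variables do not carry over. Pictures are saved under pics/ and viewed, at most 14 in all, crops included, and the job is handed in when it is done.

```bash
ls; mkdir -p pics; cat > h.py <<'E'
import numpy as np, cv2
from cell import ctrl
def snap(c,n):
    im=ctrl.snapshot(c); cv2.imwrite(f'pics/{n}.png',im[:,:,::-1]); return im
def w(c,px,z):
    k=ctrl.get_calibration(c);K,R,t=[np.array(k[a],float) for a in('camera_matrix','R','t')]
    d=R.T@np.linalg.inv(K)@np.array([px[0],px[1],1.]);o=-R.T@t.ravel()
    return (o+d*(z-o[2])/d[2]).round(1)
E
python3 - <<'E'
from h import *
s=ctrl.read_state();print(s)
for c in('top','scene'):
    snap(c,c+'0')
    k=ctrl.get_calibration(c);print(c,(-np.array(k['R']).T@np.array(k['t']).ravel()).round(0))
    for n in ['red_die','blue_die','yellow_die','green_die','red_pad','blue_pad','yellow_pad','green_pad','press_bed','dye_bottle']:
        z=0
        r=ctrl.spot_point(c,n)
        if 'die' in n: z=12 if 0 else 6
        print(c,n,[(round(x['score'],2),np.round(x['centre'],1),w(c,x['centre'],z)) for x in r[:2]])
E
```

```text
pics
{'t': 0.0, 'qpos': array([-1.26399651e+00,  3.14200025e-01, -4.81250777e-02,  1.21021222e+00,
        1.13310244e-06,  1.57083011e+00]), 'dq': array([ 0.00014281, -0.00024764,  0.00094516, -0.00124855, -0.00045721,
       -0.0003969 ]), 'joint_torque': array([ 2.07601843e-03, -5.39589965e+01,  3.39749086e+01,  1.92054635e-02,
        2.06592648e-05, -2.40892882e-05]), 'eef_pos': array([ 181.02207071, -571.402195  ,  230.43000212]), 'eef_rot': array([-3.10300940e+00, -4.79716857e-01,  4.15924686e-04]), 'wrist_force': array([-0.79762444,  0.21003923,  0.33149757]), 'ft_torque': array([-0.00955477, -0.0131889 ,  0.01097424]), 'finger_force': 0.0, 'grip_width': 85.12588326005222}
top [550.  95. 874.]
top red_die [(0.88, array([196. , 252.8]), array([560.7, 270.6,   6. ]))]
top blue_die [(0.74, array([423.3, 303.9]), array([ 463.8, -150. ,    6. ])), (0.49, array([415.8, 213.8]), array([ 632.3, -138.6,    6. ]))]
top yellow_die [(0.81, array([325.7, 316.2]), array([442.8,  32.5,   6. ]))]
top green_die [(0.62, array([416.4, 214.2]), array([ 631.6, -139.7,    6. ]))]
top red_pad [(0.8
[... 737 characters left out ...]
6. ]))]
scene yellow_die [(0.94, array([312. , 200.1]), array([447.9,  36.7,   6. ]))]
scene green_die [(0.75, array([191.5, 262.4]), array([ 631.6, -136.7,    6. ]))]
scene red_pad [(0.87, array([300. , 260.6]), array([603.4,  35.3,   0. ])), (0.49, array([208.6, 201.4]), array([ 463.5, -153.2,    0. ]))]
scene blue_pad [(0.84, array([192.6, 268.6]), array([ 639.4, -133.6,    0. ]))]
scene yellow_pad []
scene green_pad [(0.57, array([312.5, 201.9]), array([445.4,  37.3,   0. ]))]
scene press_bed [(0.62, array([452.2, 242.2]), array([532.4, 285.8,   0. ]))]
scene dye_bottle [(0.78, array([342. , 346.2]), array([770., 117.,   0.])), (0.38, array([314.7, 203.2]), array([448.9,  41.7,   0. ]))]
```

View pics/top0.png

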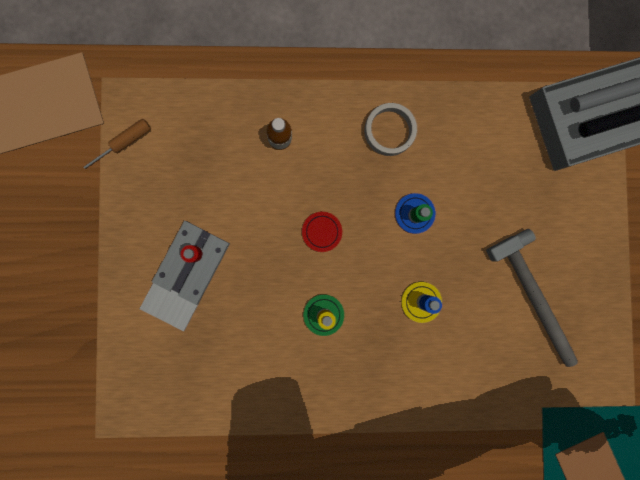

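View pics/scene0.png

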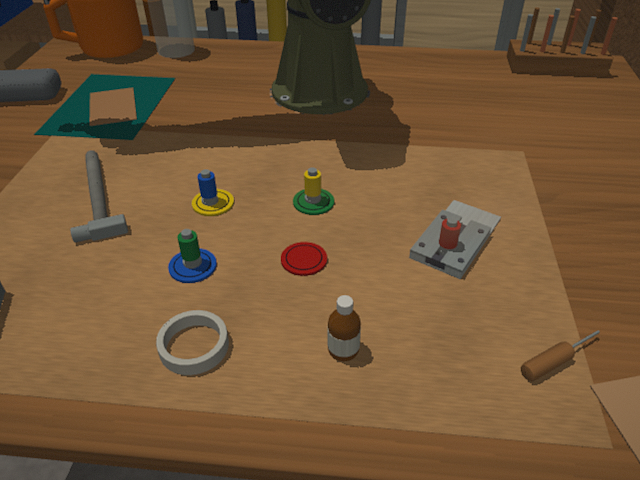

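Both pictures agree with the networks: in the top view green die on blue pad (416,213), blue on yellow (424,302), yellow on green (324,315), red pad empty (322,232), and the red die at (190,254) in the bed, whose ledge is at (170,308). The bottle is at (280,135). Next I refine these by fitting silhouettes.

```bash
cat >> h.py <<'E'
def proj(c,P):
    k=ctrl.get_calibration(c);K,R,t=[np.array(k[a],float) for a in('camera_matrix','R','t')]
    q=(K@(R@np.atleast_2d(P).T+t.reshape(3,1))).T; return q[:,:2]/q[:,2:]
A=np.linspace(0,2*np.pi,40)
ring=lambda r,z:np.c_[r*np.cos(A),r*np.sin(A),0*A+z]
COLLAR=[ring(15,16),ring(15,56)]
DIE=[ring(15,0),ring(15,6),ring(15,16),ring(15,56),ring(8,64)]
PAD=[ring(38,0),ring(38,6)]
def hullmask(c,P):
    m=np.zeros((480*4,640*4),np.uint8)
    cv2.fillConvexPoly(m,cv2.convexHull(np.round(proj(c,P)*4+1.5).astype(np.int32)),1); return m
def fit(c,mask,model,x0,z0):
    from scipy.optimize import minimize
    M=cv2.resize(mask.astype(np.uint8),None,fx=4,fy=4,interpolation=cv2.INTER_NEAREST)
    P=np.vstack(model)
    def f(p):
        m=hullmask(c,P+[p[0],p[1],z0]); return -(m&M).sum()/(m|M).sum()
    r=minimize(f,x0,method='Nelder-Mead',options=dict(initial_simplex=np.array([x0,[x0[0]+8,x0[1]],[x0[0],x0[1]+8]]),xatol=.2,fatol=1e-4))
    return r.x.round(1),round(-r.fun,2)
HUE=dict(red=(172,8),yellow=(20,34),green=(45,85),blue=(100,130))
E
python3 - <<'E'
from h import *
g=dict(red_die=(558,272),blue_die=(467,-148),yellow_die=(445,35),green_die=(632,-138),red_pad=(600,37),blue_pad=(638,-132),yellow_pad=(468,-146),green_pad=(447,35))
for c in('top','scene'):
    ctrl.snapshot(c)
    for n,x0 in g.items():
        r=[x for x in ctrl.cut_out(c,n) if np.hypot(*(w(c,x['centre'],20)[:2]-np.array(x0)))<60]
        if not r: print(c,n,'none');continue
        m=r[0]['pixels'].astype(np.uint8)
        if 'pad' in n:
            h=cv2.convexHull(cv2.findNonZero(m)); m=cv2.fillConvexPoly(m*0,h,1)
        print(c,n,round(r[0]['score'],2),m.sum(),fit(c,m,DIE if 'die' in n else PAD,x0,0 if 'pad' in n else 6))
    r=ctrl.cut_out(c,'press_bed')[0];m=r['pixels'].astype(np.uint8)
    h=cv2.convexHull(cv2.findNonZero(m)); p=cv2.approxPolyDP(h,4,True)[:,0]
    print(c,'bed',[(q,w(c,q,20)[:2],w(c,q,6)[:2]) for q in p.tolist()])
im=ctrl.snapshot('top')
cv2.imwrite('pics/bed.png',cv2.resize(im[205:345,120:250,::-1],None,fx=4,fy=4,interpolation=cv2.INTER_CUBIC))
E
```

```text
top red_die 0.8 306 (array([592., 286.]), np.float64(-0.0))
top blue_die 0.88 360 (array([ 488., -101.]), np.float64(-0.0))
top yellow_die 0.58 293 (array([479.,  49.]), np.float64(-0.0))
top green_die 0.86 338 (array([ 666., -124.]), np.float64(-0.0))
top red_pad 0.9 1316 (array([691.5,  47.5]), np.float64(-0.0))
top blue_pad 0.7 1324 (array([648.5, -40.5]), np.float64(-0.0))
top yellow_pad 0.88 1254 (array([ 559.5, -135.5]), np.float64(-0.0))
top green_pad 0.71 1344 (array([538.5,  45.5]), np.float64(-0.0))
top bed [([228, 243], array([578.1, 210.4]), array([578.5, 212.2])), ([183, 330], array([422.4, 289.8]), array([420.4, 293. ])), ([140, 309], array([460.5, 366.2]), array([459. , 370.7])), ([184, 222], array([616.4, 289.7]), array([617.5, 292.9]))]
scene red_die 0.8 649 (array([572., 306.]), np.float64(-0.0))
scene blue_die 0.7 571 (array([ 445., -116.]), np.float64(-0.0))
scene yellow_die 0.88 529 (array([493.,   9.]), np.float64(-0.0))
scene green_die none
scene red_pad 0.77 1222 (array([647., -23.]), np.float64(-0.0))
scene blue_pad 0.81 1365 (array([ 729.5, -121.5]), np.float64(-0.0))
scene yellow_pad 0.81 869 (array([ 559.5, -135.5]), np.float64(-0.0))
scene green_pad 0.7 888 (array([494., -25.]), np.float64(-0.0))
scene bed [([499, 216], array([477.9, 366.8]), array([460. , 371.9])), ([460, 277], array([635.6, 287.7]), array([621.3, 291. ])), ([410, 257], array([598.3, 211.9]), array([583.1, 213.5])), ([428, 225], array([515.1, 243.4]), array([498. , 245.7])), ([454, 200], array([439.7, 292.4]), array([420.9, 295.8]))]h.py:25: RuntimeWarning: overflow encountered in scalar negative
  m=hullmask(c,P+[p[0],p[1],z0]); return -(m&M).sum()/(m|M).sum()
```

View pics/bed.png

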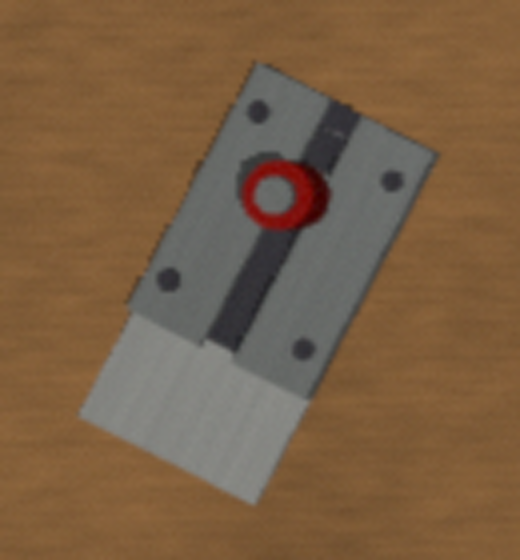

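```bash
sed -i 's/return -(m&M).sum()\/(m|M).sum()/return -float((m\&M).sum())\/float((m|M).sum())/' h.py
cat > loc.py <<'E'
import sys
from h import *
g=dict(red_die=(558,272),blue_die=(467,-148),yellow_die=(445,35),green_die=(632,-138),red_pad=(600,37),blue_pad=(638,-132),yellow_pad=(468,-146),green_pad=(447,35))
for c in('top','scene'):
    ctrl.snapshot(c)
    for n,x0 in g.items():
        r=[x for x in ctrl.cut_out(c,n) if np.hypot(*(w(c,x['centre'],20)[:2]-np.array(x0)))<60]
        if not r: print(c,n,'none');continue
        m=r[0]['pixels'].astype(np.uint8)
        if 'pad' in n: m=cv2.fillConvexPoly(m*0,cv2.convexHull(cv2.findNonZero(m)),1)
        mod=PAD if 'pad' in n else DIE[2:] if n=='red_die' else DIE
        print(c,n,round(r[0]['score'],2),*fit(c,m,mod,x0,0 if 'pad' in n else 6))
E
python3 loc.py
python3 -m handwheel '0 0 0 0 0 -8.5;0 0 0 0 0 -8.5;0 0 0 0 0 -8.5;0 0 0 0 0 -8.5;0 0 0 0 0 -8.5;0 0 0 0 0 -8.5;0 0 0 0 0 -8.5;0 0 0 0 0 -8.5;0 0 0 0 0 -4.4' 0.7
python3 -c "
from cell import ctrl;s=ctrl.read_state();print(s['qpos'],s['eef_pos'],s['eef_rot'])"
```

```text
top red_die 0.84 [560. 272.] 0.91
top blue_die 0.78 [ 467.7 -151.2] 0.92
top yellow_die 0.72 [442.5  35.8] 0.93
top green_die none
top red_pad 0.96 [598.7  38.7] 0.95
top blue_pad 0.83 [ 633.8 -137.5] 0.97
top yellow_pad 0.59 [ 467.6 -145.3] 0.95
top green_pad 0.76 [445.2  37.1] 0.96
scene red_die 0.73 [559.1 273.2] 0.86
scene blue_die 0.67 [ 467.1 -148.9] 0.95
scene yellow_die 0.9 [440.4  36.5] 0.93
scene green_die 0.93 [ 628.4 -135.9] 0.95
scene red_pad 0.95 [598.6  41.3] 0.97
scene blue_pad 0.82 [ 633.4 -135. ] 0.94
scene yellow_pad 0.55 [ 467.1 -144.3] 0.94
scene green_pad 0.69 [444.7  39.1] 0.95
t: 3.95
eef_pos: [181.2, -572.0, 231.3]
eef_rot: [-2.217, -2.226, -0.0]
wrist_force: [-0.1, 0.5, 0.6]
grip_width: 59.9
finger_force: 0.0
[-1.26400413e+00  3.13507186e-01 -4.71011203e-02  1.21019916e+00
 -3.69954950e-06  3.02493515e-01] [ 181.19864795 -571.98000972  231.29468961] [-2.21665353e+00 -2.22620276e+00 -2.93737604e-06]
```

```bash
python3 -m handwheel '.8 .5 .2 0 0 0;.8 .5 .2 0 0 0;.8 .5 .2 0 0 0;.8 .5 .2 0 0 0;.8 .5 .2 0 0 0;.8 .5 .2 0 0 0;.8 .5 .2 0 0 0;.8 .5 .2 0 0 0;.8 .5 .2 0 0 0;.8 .5 .2 0 0 0'
python3 -m handwheel '.22 .36 0 0 0 0;.22 .36 0 0 0 0;0 0 0 0 0 0;0 0 0 0 0 0'
```

```text
t: 4.95
eef_pos: [432.3, -170.4, 131.3]
eef_rot: [2.221, 2.22, 0.001]
wrist_force: [1.0, 0.1, 0.6]
grip_width: 59.7
finger_force: 0.0
t: 5.35
eef_pos: [467.1, -150.0, 131.2]
eef_rot: [-2.221, -2.222, 0.001]
wrist_force: [-0.4, 0.5, -0.4]
grip_width: 60.4
finger_force: 0.0
```

```bash
python3 -m handwheel '0 0 .5 0 0 0;0 0 .5 0 0 0;0 0 .5 0 0 0;0 0 .3 0 0 0;0 0 .24 0 0 0;0 0 0 0 0 0;0 0 0 0 0 0'
python3 -m handwheel '0 0 0 0 0 0;0 0 0 0 0 0;0 0 0 0 0 0;0 0 0 0 0 0;0 0 0 0 0 0;0 0 0 0 0 0;0 0 0 0 0 0;0 0 0 0 0 0' 0
python3 -c "
from h import *
snap('scene','g1')"
```

```text
t: 6.05
eef_pos: [467.2, -150.6, 29.7]
eef_rot: [2.223, 2.22, -0.0]
wrist_force: [0.0, 0.2, 0.5]
grip_width: 59.8
finger_force: 0.0
t: 6.85
eef_pos: [468.2, -150.4, 30.4]
eef_rot: [2.221, 2.22, 0.001]
wrist_force: [-2.0, 0.9, 5.7]
grip_width: 28.2
finger_force: 58.9
```

View pics/g1.png

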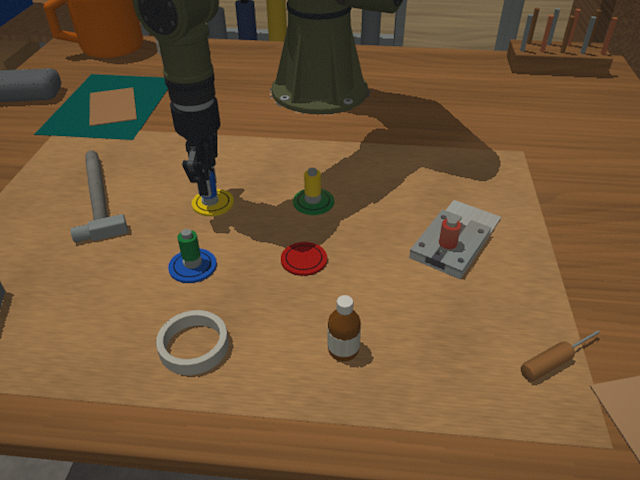

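Blue die is between the fingers at (205,185). Moving it to the free spot (540,-50).

```bash
python3 -m handwheel '0 0 -.4 0 0 0;0 0 -.5 0 0 0;0 0 -.5 0 0 0;0 0 -.4 0 0 0;.5 .37 -.2 0 0 0;.5 .37 0 0 0 0;.5 .36 0 0 0 0;.5 .36 0 0 0 0;0 0 0 0 0 0;0 0 0 0 0 0'
python3 -m handwheel '0 0 .5 0 0 0;0 0 .5 0 0 0;0 0 .5 0 0 0;0 0 .3 0 0 0;0 0 .2 0 0 0;0 0 .1 0 0 0;0 0 0 0 0 0;0 0 0 0 0 0;0 0 0 0 0 0'
python3 -m handwheel '0 0 0 0 0 0;0 0 0 0 0 0;0 0 0 0 0 0;0 0 0 0 0 0;0 0 0 0 0 0' 0.7
```

```text
t: 7.9
eef_pos: [540.3, -49.7, 129.2]
eef_rot: [-2.22, -2.223, 0.001]
wrist_force: [-0.0, -0.3, -1.2]
grip_width: 28.5
finger_force: 59.5
t: 8.8
eef_pos: [540.9, -50.4, 24.9]
eef_rot: [2.222, 2.22, 0.001]
wrist_force: [-0.1, -0.3, -1.0]
grip_width: 28.3
finger_force: 59.3
t: 9.3
eef_pos: [540.4, -50.1, 24.3]
eef_rot: [2.222, 2.221, 0.0]
wrist_force: [-0.1, -0.5, 0.1]
grip_width: 59.7
finger_force: 0.0
```

```bash
python3 -m handwheel '0 0 -.5 0 0 0;0 0 -.5 0 0 0;0 0 -.5 0 0 0;0 0 -.5 0 0 0;0 0 -.1 0 0 0;.43 -.5 0 0 0 0;.43 -.5 0 0 0 0;.43 -.5 0 0 0 0;.43 -.47 0 0 0 0;0 0 0 0 0 0'
python3 -m handwheel '0 0 0 0 0 0;0 0 .5 0 0 0;0 0 .5 0 0 0;0 0 .5 0 0 0;0 0 .3 0 0 0;0 0 .2 0 0 0;0 0 0 0 0 0;0 0 0 0 0 0'
python3 -m handwheel '0 0 0 0 0 0;0 0 0 0 0 0;0 0 0 0 0 0;0 0 0 0 0 0;0 0 0 0 0 0;0 0 0 0 0 0;0 0 0 0 0 0' 0
```

```text
t: 10.3
eef_pos: [438.1, 37.4, 128.2]
eef_rot: [-2.217, -2.222, 0.003]
wrist_force: [-0.3, 0.2, -0.8]
grip_width: 59.8
finger_force: 0.0
t: 11.1
eef_pos: [442.5, 35.7, 29.5]
eef_rot: [2.222, 2.22, 0.0]
wrist_force: [-0.3, -1.9, -1.8]
grip_width: 59.7
finger_force: 0.0
t: 11.8
eef_pos: [442.8, 36.0, 30.3]
eef_rot: [2.221, 2.22, 0.002]
wrist_force: [-0.6, 0.3, 5.8]
grip_width: 28.6
finger_force: 58.9
```

```bash
python3 -m handwheel '0 0 -.4 0 0 0;0 0 -.6 0 0 0;0 0 -.6 0 0 0;0 0 -.4 0 0 0;-.6 .09 0 0 0 0;-.6 .09 0 0 0 0;-.6 .09 0 0 0 0;-.6 .09 0 0 0 0;-.6 .08 0 0 0 0;-.6 .08 0 0 0 0'
python3 -m handwheel '-.02 0 0 0 0 0;0 0 0 0 0 0;0 0 .5 0 0 0;0 0 .5 0 0 0;0 0 .5 0 0 0;0 0 .3 0 0 0;0 0 .1 0 0 0;0 0 .09 0 0 0;0 0 0 0 0 0;0 0 0 0 0 0'
python3 -m handwheel '0 0 0 0 0 0;0 0 0 0 0 0;0 0 0 0 0 0;0 0 0 0 0 0;0 0 0 0 0 0' 0.7
```

```text
t: 12.8
eef_pos: [467.9, -145.3, 129.5]
eef_rot: [2.222, 2.221, 0.0]
wrist_force: [0.5, -0.1, -0.5]
grip_width: 28.4
finger_force: 59.4
t: 13.8
eef_pos: [468.7, -144.9, 30.7]
eef_rot: [2.22, 2.221, 0.001]
wrist_force: [-0.5, -0.4, -1.1]
grip_width: 28.7
finger_force: 59.4
t: 14.3
eef_pos: [467.9, -145.1, 29.8]
eef_rot: [2.222, 2.221, 0.0]
wrist_force: [0.1, -1.0, 0.4]
grip_width: 60.0
finger_force: 0.0
```

```bash
python3 -m handwheel '0 0 -.5 0 0 0;0 0 -.5 0 0 0;0 0 -.5 0 0 0;0 0 -.49 0 0 0;.03 .54 0 0 0 0;.03 .54 0 0 0 0;.03 .54 0 0 0 0;.03 .54 0 0 0 0;.03 .54 0 0 0 0;.03 .52 0 0 0 0'
python3 -m handwheel '0 0 0 0 0 0;0 0 0 0 0 0;0 0 .5 0 0 0;0 0 .5 0 0 0;0 0 .5 0 0 0;0 0 .3 0 0 0;0 0 .2 0 0 0;0 0 0 0 0 0;0 0 0 0 0 0'
python3 -m handwheel '0 0 0 0 0 0;0 0 0 0 0 0;0 0 0 0 0 0;0 0 0 0 0 0;0 0 0 0 0 0;0 0 0 0 0 0;0 0 0 0 0 0' 0
```

```text
t: 15.3
eef_pos: [629.9, -136.0, 129.0]
eef_rot: [-2.222, -2.221, 0.0]
wrist_force: [-0.5, 0.1, -0.8]
grip_width: 59.6
finger_force: 0.0
t: 16.2
eef_pos: [629.3, -136.3, 30.1]
eef_rot: [2.221, 2.22, 0.001]
wrist_force: [0.5, -0.4, 1.0]
grip_width: 59.8
finger_force: 0.0
t: 16.9
eef_pos: [629.8, -136.3, 30.6]
eef_rot: [2.221, 2.22, 0.002]
wrist_force: [-0.4, 0.4, 5.7]
grip_width: 28.5
finger_force: 58.9
```

```bash
python3 -m handwheel '0 0 -.5 0 0 0;0 0 -.6 0 0 0;0 0 -.6 0 0 0;0 0 -.3 0 0 0;.5 -.53 0 0 0 0;.5 -.53 0 0 0 0;.5 -.53 0 0 0 0;.5 -.53 0 0 0 0;.5 -.53 0 0 0 0;.5 -.53 0 0 0 0'
python3 -m handwheel '.48 -.5 0 0 0 0;0 0 0 0 0 0;0 0 0 0 0 0;0 0 .5 0 0 0;0 0 .5 0 0 0;0 0 .5 0 0 0;0 0 .3 0 0 0;0 0 .19 0 0 0;0 0 0 0 0 0;0 0 0 0 0 0'
python3 -m handwheel '0 0 0 0 0 0;0 0 0 0 0 0;0 0 0 0 0 0;0 0 0 0 0 0;0 0 0 0 0 0' 0.7
```

```text
t: 17.9
eef_pos: [468.6, 14.8, 129.3]
eef_rot: [-2.222, -2.221, -0.0]
wrist_force: [0.5, 0.5, -0.5]
grip_width: 28.3
finger_force: 59.5
t: 18.9
eef_pos: [446.0, 37.4, 30.0]
eef_rot: [2.222, 2.22, 0.001]
wrist_force: [-0.1, -0.4, -0.2]
grip_width: 28.7
finger_force: 64.0
t: 19.4
eef_pos: [445.0, 37.9, 29.9]
eef_rot: [2.222, 2.221, 0.0]
wrist_force: [-0.4, 0.1, 0.7]
grip_width: 59.7
finger_force: 0.0
```

```bash
python3 -m handwheel '0 0 -.5 0 0 0;0 0 -.5 0 0 0;0 0 -.5 0 0 0;0 0 -.5 0 0 0;-.44 .48 0 0 0 0;-.44 .48 0 0 0 0;-.44 .47 0 0 0 0;-.44 .47 0 0 0 0;0 0 0 0 0 0;0 0 0 0 0 0'
python3 -m handwheel '0 0 .5 0 0 0;0 0 .5 0 0 0;0 0 .5 0 0 0;0 0 .3 0 0 0;0 0 .3 0 0 0;0 0 0 0 0 0;0 0 0 0 0 0'
python3 -m handwheel '0 0 0 0 0 0;0 0 0 0 0 0;0 0 0 0 0 0;0 0 0 0 0 0;0 0 0 0 0 0;0 0 0 0 0 0;0 0 0 0 0 0' 0
```

```text
t: 20.4
eef_pos: [539.7, -50.4, 129.4]
eef_rot: [-2.222, -2.219, 0.001]
wrist_force: [-0.0, -0.3, -0.0]
grip_width: 59.8
finger_force: 0.0
t: 21.1
eef_pos: [539.0, -49.4, 25.0]
eef_rot: [-2.22, -2.221, 0.001]
wrist_force: [0.2, -0.1, 0.6]
grip_width: 60.0
finger_force: 0.0
t: 21.8
eef_pos: [540.8, -50.1, 26.0]
eef_rot: [2.221, 2.22, 0.002]
wrist_force: [-1.1, 1.0, 5.3]
grip_width: 28.6
finger_force: 58.8
```

```bash
python3 -m handwheel '0 0 -.5 0 0 0;0 0 -.6 0 0 0;0 0 -.6 0 0 0;0 0 -.4 0 0 0;-.43 .47 0 0 0 0;-.43 .47 0 0 0 0;-.43 .47 0 0 0 0;-.43 .46 0 0 0 0;0 0 0 0 0 0;0 0 0 0 0 0'
python3 -m handwheel '0 0 .5 0 0 0;0 0 .5 0 0 0;0 0 .5 0 0 0;0 0 .3 0 0 0;0 0 .18 0 0 0;0 0 0 0 0 0;0 0 0 0 0 0;0 0 0 0 0 0'
python3 -m handwheel '0 0 0 0 0 0;0 0 0 0 0 0;0 0 0 0 0 0;0 0 0 0 0 0;0 0 0 0 0 0' 0.7
```

```text
t: 22.8
eef_pos: [633.0, -136.5, 129.2]
eef_rot: [-2.222, -2.219, 0.001]
wrist_force: [0.4, -0.7, -0.7]
grip_width: 28.2
finger_force: 59.7
t: 23.6
eef_pos: [633.3, -135.7, 32.0]
eef_rot: [2.221, 2.221, 0.001]
wrist_force: [-3.7, 2.6, 6.9]
grip_width: 28.5
finger_force: 60.4
t: 24.1
eef_pos: [633.4, -136.2, 30.7]
eef_rot: [2.222, 2.221, -0.0]
wrist_force: [-0.0, -0.1, 1.6]
grip_width: 60.0
finger_force: 0.0
```

```bash
python3 -m handwheel '0 0 -.6 0 0 0;0 0 -.8 0 0 0;0 0 -.6 0 0 0;.8 -.15 0 0 0 0;.8 -.15 0 0 0 0;.8 -.15 0 0 0 0;.8 -.15 0 0 0 0;.8 -.15 0 0 0 0;.8 -.15 0 0 0 0;.8 -.15 0 0 0 0'
python3 -m handwheel '.8 -.15 0 0 0 0;.8 -.15 0 0 0 0;.8 -.13 0 0 0 0;.17 0 0 0 0 0;0 0 0 0 0 7;0 0 0 0 0 7;0 0 0 0 0 7;0 0 0 0 0 6.5;0 0 0 0 0 0;0 0 0 0 0 0'
python3 - <<'E'
from h import *
s=ctrl.read_state();print(s['qpos'].round(2),s['eef_pos'],s['eef_rot'])
from scipy.spatial.transform import Rotation as R
print(R.from_rotvec(s['eef_rot']).as_matrix().round(3))
a=snap('top','t2');b=snap('scene','s2')
cv2.imwrite('pics/m2.png',np.vstack([cv2.resize(x[:,:,::-1],(400,300)) for x in(a,b)]))
E
```

```text
t: 25.1
eef_pos: [580.6, 145.4, 130.9]
eef_rot: [2.222, 2.221, 0.0]
wrist_force: [1.3, 0.8, 0.5]
grip_width: 59.7
finger_force: 0.0
t: 26.1
eef_pos: [559.7, 271.9, 130.7]
eef_rot: [2.684, 1.632, -0.0]
wrist_force: [0.2, -0.3, -0.5]
grip_width: 59.5
finger_force: 0.0
[ 0.45  0.41 -0.14  1.02 -0.    2.5 ] [559.67120743 271.91692675 130.74143048] [ 2.68422054e+00  1.63210368e+00 -2.28017126e-04]
[[ 0.46   0.888 -0.   ]
 [ 0.888 -0.46  -0.   ]
 [-0.     0.    -1.   ]]
```

View pics/m2.png

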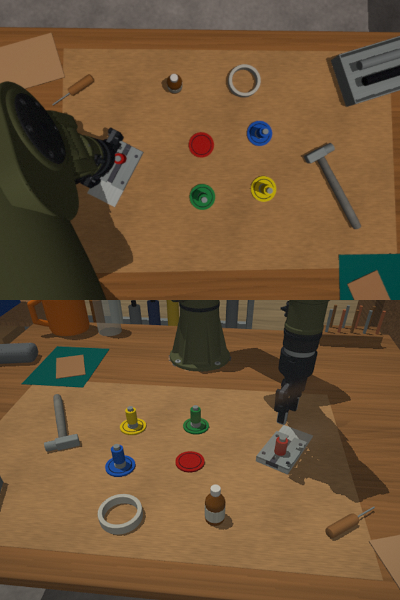

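Blue, green and yellow stand on their own pads (260,132), (202,195), (263,188 in the top half). The gripper is over the red die, with tool y along the slot.

```bash
python3 -m handwheel '0 0 .5 0 0 0;0 0 .5 0 0 0;0 0 .5 0 0 0;0 0 .3 0 0 0;0 0 .2 0 0 0;0 0 0 0 0 0;0 0 0 0 0 0'
python3 -m handwheel '0 0 0 0 0 0;0 0 0 0 0 0;0 0 0 0 0 0;0 0 0 0 0 0;0 0 0 0 0 0;0 0 0 0 0 0;0 0 0 0 0 0' 0
python3 -m handwheel '0 -.1 0 0 0 0;0 -.2 0 0 0 0;0 -.2 0 0 0 0;0 0 0 0 0 0'
```

```text
t: 26.9
eef_pos: [560.1, 272.6, 31.5]
eef_rot: [2.686, 1.63, 0.001]
wrist_force: [-0.1, -0.0, -0.7]
grip_width: 59.5
finger_force: 0.0
t: 27.6
eef_pos: [560.4, 272.9, 32.1]
eef_rot: [2.686, 1.629, 0.003]
wrist_force: [-1.4, -0.3, 5.3]
grip_width: 28.3
finger_force: 58.9
t: 28.0
eef_pos: [537.7, 284.9, 32.1]
eef_rot: [2.685, 1.63, 0.004]
wrist_force: [0.8, -0.0, 7.9]
grip_width: 28.3
finger_force: 59.5
```

```bash
python3 -m handwheel '0 -.2 0 0 0 0;0 -.25 0 0 0 0;0 -.25 0 0 0 0;0 -.2 0 0 0 0;0 0 0 0 0 0'
python3 -m handwheel '0 -.2 0 0 0 0;0 -.2 0 0 0 0;0 -.2 0 0 0 0;0 -.2 0 0 0 0;0 0 0 0 0 0'
python3 -c "
from h import *
im=snap('scene','s3');snap('top','t3');cv2.imwrite('pics/c3.png',cv2.resize(im[130:310,360:540,::-1],(540,540)))"
```

```text
t: 28.5
eef_pos: [497.5, 305.9, 32.1]
eef_rot: [2.685, 1.63, 0.004]
wrist_force: [0.4, -0.3, 9.0]
grip_width: 28.7
finger_force: 60.0
t: 29.0
eef_pos: [462.2, 324.3, 32.1]
eef_rot: [2.685, 1.63, 0.004]
wrist_force: [0.2, -0.3, 8.8]
grip_width: 28.5
finger_force: 60.0
```

View pics/c3.png

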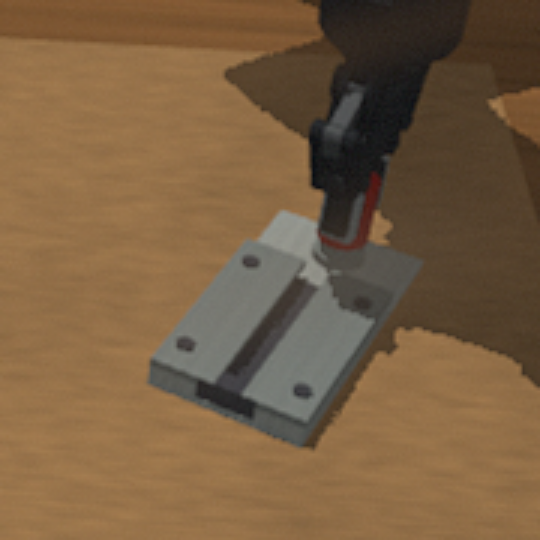

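The red die is clear of the lips, on the ledge at (345,245) in the crop. Lifting it and carrying it to the red pad.

```bash
python3 -m handwheel '0 0 -.2 0 0 0;0 0 -.4 0 0 0;0 0 -.5 0 0 0;0 0 -.5 0 0 0;0 0 -.4 0 0 0;-.4 .5 0 0 0 0;-.5 .7 0 0 0 0;-.5 .7 0 0 0 0;-.5 .7 0 0 0 0;-.5 .7 0 0 0 0'
python3 -m handwheel '-.5 .7 0 0 0 0;-.5 .7 0 0 0 0;-.38 .35 0 0 0 0;0 0 0 0 0 0;0 0 0 0 0 0;0 0 0 0 0 0'
```

```text
t: 30.1
eef_pos: [552.2, 139.2, 130.7]
eef_rot: [-2.685, -1.629, 0.002]
wrist_force: [0.6, 0.6, -1.7]
grip_width: 28.5
finger_force: 59.4
t: 30.7
eef_pos: [597.6, 39.9, 130.6]
eef_rot: [-2.684, -1.63, 0.001]
wrist_force: [0.2, -0.3, -1.7]
grip_width: 28.6
finger_force: 59.5
```

```bash
python3 -m handwheel '0 0 .5 0 0 0;0 0 .5 0 0 0;0 0 .5 0 0 0;0 0 .3 0 0 0;0 0 .19 0 0 0;0 0 0 0 0 0;0 0 0 0 0 0;0 0 0 0 0 0'
python3 -m handwheel '0 0 0 0 0 0;0 0 0 0 0 0;0 0 0 0 0 0;0 0 0 0 0 0;0 0 0 0 0 0' 0.7
python3 -m handwheel '0 0 -.5 0 0 0;0 0 -.5 0 0 0;0 0 -.8 0 0 0;-.5 -.8 -.2 0 0 0;-.5 -.8 -.2 0 0 0;-.5 -.8 0 0 0 0;-.5 -.8 0 0 0 0;-.5 -.4 0 0 0 0;-.5 -.4 0 0 0 0;-.5 -.4 0 0 0 0'
python3 -m handwheel '-.5 -.4 0 0 0 0;-.5 -.4 0 0 0 0;-.5 -.4 0 0 0 0;-.5 0 0 0 0 0;-.5 0 0 0 0 0;0 0 0 0 0 0'
sed -i 's/red_die=(558,272),blue_die=(467,-148),yellow_die=(445,35),green_die=(632,-138)/red_die=(600,38),blue_die=(632,-138),yellow_die=(467,-146),green_die=(445,37)/;s/DIE\[2:\] if .* else DIE$/DIE/' loc.py
python3 loc.py
python3 -c "
from h import *
im=snap('scene','s4');im2=snap('top','t4');cv2.imwrite('pics/c4.png',np.hstack([cv2.resize(im[150:300,140:360,::-1],(396,270)),im2[150:420,250:480,::-1]]))"
```

```text
t: 31.5
eef_pos: [598.7, 39.7, 31.6]
eef_rot: [2.685, 1.631, 0.001]
wrist_force: [0.2, -0.0, -1.0]
grip_width: 28.6
finger_force: 61.7
t: 32.0
eef_pos: [598.6, 38.8, 31.3]
eef_rot: [2.686, 1.629, 0.0]
wrist_force: [0.2, -0.3, -0.5]
grip_width: 60.0
finger_force: 0.0
t: 33.0
eef_pos: [321.4, -14.9, 141.4]
eef_rot: [2.685, 1.63, 0.001]
wrist_force: [0.3, 0.1, 0.2]
grip_width: 59.9
finger_force: 0.0
t: 33.6
eef_pos: [210.6, -99.4, 141.5]
eef_rot: [2.69, 1.621, -0.0]
wrist_force: [0.7, 0.2, 0.5]
grip_width: 59.7
finger_force: 0.0
top red_die 0.63 [597.5  38.7] 0.92
top blue_die 0.76 [ 632.9 -137.1] 0.95
top yellow_die none
top green_die 0.54 [445.   35.8] 0.94
top red_pad 0.85 [599.9  38.7] 0.97
top blue_pad 0.62 [ 634.1 -137.5] 0.97
top yellow_pad 0.83 [ 467.8 -146.7] 0.97
top green_pad 0.59 [445.7  37. ] 0.97
scene red_die 0.63 [595.8  39.4] 0.95
scene blue_die 0.92 [ 632.2 -134.5] 0.95
scene yellow_die 0.63 [ 467.2 -143.8] 0.94
scene green_die 0.58 [444.4  38.5] 0.97
scene red_pad 0.84 [599.2  41.5] 0.94
scene blue_pad 0.89 [ 633.7 -134.8] 0.93
scene yellow_pad 0.8 [ 466.5 -144.3] 0.95
scene green_pad 0.97 [445.4  39.7] 0.94
```

View pics/c4.png

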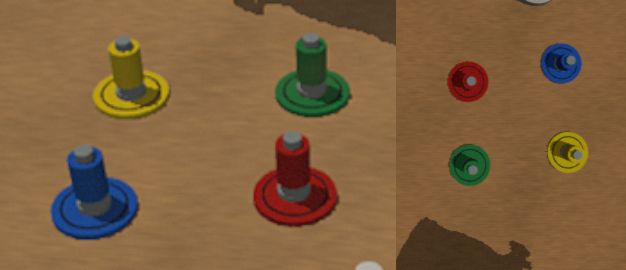

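All four dies stand upright inside their own circles, each within about 4 mm of the pad centre, and the arm is clear.

```bash
python3 -c "
from cell import ctrl
print(ctrl.sign_off())"
```

```text
the job is handed in; nothing more can be done
None
```

The job is handed in: all four dies stand upright on their own pads, within about 4 mm of centre by the last camera fits; the bottle was not touched, the clock read about 35 s, and no verdict was returned.

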